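# Clamp the test tile with the over-centre cam lever

### The arm

A 6-joint arm with a two-finger parallel gripper is mounted at the origin on a cart in front of the work surface, level with it; the furniture and walls round the work are solid. World frame = base frame: x ahead of the robot, y to its left, z up, the work surface at z = 0. Lengths are in m, angles in rad, forces in N, time in s.
With the tool pointing down it reaches from about 0.3 to 0.775 m from the base axis. Payload 14.6 kg.
Tool frame: the origin (TCP) lies midway between the tips of the shut fingers; the grasp point (between the pads) lies 19 mm behind it (hold_point_z is the distance from the TCP to the grasp point, in m); z points along the fingers, x is the direction in which the jaws open and shut, and the axes are right-handed (so a half turn about z gives the same grasp; the last joint's range is limited). The gripper opens to 94 mm and grips with 3 to 60 N. Pads are 16 mm wide; open, the fingers measure 119 mm over their backs; the gripper's body (75 mm by 177 mm) begins 78 mm behind the grasp point.
Start: joints at [-1.388, 0.3, 1.521, -0, 1.321, -0.067], TCP at [0.136, -0.533, 0.205] pointing down, gripper open.
Joint ranges: [-3.03, 3.03], [-0.79, 2.21], [0.23, 2.52], [-1.04, 4.18], [0, 3.07], [-2.55, 2.55]. Speed limits (rad/s): [2.22, 2.22, 2.57, 3.14, 3.14, 3.14].

### API

Orientations are given as [roll, pitch, yaw] about the fixed x, y, z axes, in that order (R = Rz(yaw) Ry(pitch) Rx(roll)).
In Python, from workcell import * gives the robot as it stands.
- The arm moves only by the tool arm_command, never from a script. Its argument "increments" is one flat list of numbers, 5 for each row, row after row: the shift along the tool's x, y, z each as a share of 0.03 m, from -1 to 1, then the turn about the tool's z as a share of 90 degrees, from -1 to 1, then the opening, from 0 (shut) to 1 (fully open). In form: [tx, ty, tz, twist, jaw, tx, ty, tz, twist, jaw, ...]. A call has 1 to 20 rows; each row shifts and turns the commanded pose from where the row before left it, along the tool's axes as they then stand; what a row does not reach is not made up. A row lasts 1/12 s, in which the tool goes at most 41.7 mm and 7.16 degrees, less where a joint would pass 70% of its speed; a pose out of reach is approached as far as the arm can. A call with a number of a shift or a turn outside -1 to 1 is refused whole. A call with a gripper value outside its range is refused whole. The fingers move at their own pace and stop on an object; "force" is the grip in N (left out, the last holds). Time passes only in rows, so rows that do not move let the fingers close. It gives the time, the measured TCP pose, the force and the opening at its end, in the units of the state.
- read_state(): the state, without advancing time (a new reading comes with each control period).
- snapshot(name): name is "scene" or "top" or "wrist"; returns a dict with "color" (384x512x3 uint8, red, green, blue), "camera_matrix" (3x3 intrinsics, pixels), "k1" (the pictures are not rectified: a ray, as slopes to the right and down, at radius r is drawn at 1 + k1 r^2 times it, then the intrinsics apply), "world_to_cam" (4x4, takes a point from world to camera coordinates). Camera axes: x right, y down, z forward; pixel columns grow to the right and rows downward; lengths in m; the calibration is good to about 2 mm. A picture is of the moment at which its call begins. There is no depth.
- close_job(): hands the job in, once; it reports no verdict.
The state is a dict: "time": time; "joint_pos": joint angles; "dq": joint speeds; "joint_torque": joint torques, N m; "tool_pos": TCP position; "orientation": TCP orientation; "contact_force": force on the tool from outside, world axes, zero at the start; "moment": the same for the moment, N m; "opening": finger opening in m.
Only numpy, scipy, OpenCV 4.12 (cv2) and the standard library are available. Lean on these libraries where they do the work, as an engineer would, in place of code of your own. Each camera call takes 0.05 s, during which the arm holds its last target. There are 200 camera calls.

### The job

Two cam clamps stand on the bench with their levers open; one has a small rectangular test tile lying in its nest, the other is empty. Flip the lever of the clamp with the tile over its high point, toward the tile, until it snaps fully closed and the tile is gripped, then let go. Leave the empty clamp's lever open.

Things in the scene. Friction and masses are not known exactly. Their poses are not given: they have to be found in the camera images.
- loaded_clamp: Clamp with the tile: plywood base 190 x 76 x 15 mm fixed to the bench, steel bracket at its -x end, aluminium fence (top 31 mm up) at its +x end. The twin clamp may stand before or beyond it. Origin: centre of the underside, on the bench. x runs from bracket to fence, y along the lever's hinge pin, z up. The hinge pin is at x = -62, y = 0, z = 45 mm in this frame.
- loaded_clamp_grip (a point): Centre of the black cross grip (a T-bar, 24 mm diameter, 34 mm long between its flat ends, parallel to the hinge pin) atop the loaded clamp's lever, 100 mm from the hinge pin; the steel arm is 12 mm wide, 9 mm thick. It swings in the clamp's x-z plane. In that frame x = -62 + 100 sin(q - 0.873), y = 0, z = 45 + 100 cos(q - 0.873) mm, q = lever joint, rad.
- loaded_clamp_lever (a joint): Lever angle, rad: 0 = open, leaning 50 degrees back from upright, away from the tile; 2.0 = fully closed, leaning about 65 degrees over toward the tile, at its stop. A spring resists with about 3 to 5 N at the grip up to the high point near 1.45: let go before it and the lever springs back open; beyond it, it snaps to 2.0 by itself and stays.
- empty_clamp_lever (a joint): Lever angle of the other, empty clamp of the same make, with the same meaning; starts open at 0 and is to stay open.
- tile: The test tile, 34 x 52 x 9 mm, glazed at one end, lying loose and flat in the loaded clamp's nest, its length along the clamp's x axis, a few mm from the fence and from the rubber foot of the clamp. Origin: centre of its underside. It need not be touched: the foot pushes it against the fence.
Things that resemble listed ones, but are neither listed nor needed, are in the scene too. Of the things that look like the tile, the smaller one is meant.

How it is judged:
At the end, for the whole second after the job is handed in: The loaded clamp's lever is past 1.85 rad (closed at 2.0) and stays there by itself; the tile lies at rest and flat (within 10 degrees) in its nest, within 15 mm of where it began, and is gripped (more than 3 N); the empty clamp's lever is open (below 0.15 rad) (value of joint loaded_clamp_lever above 1.85 rad and contact force between tile and loaded_clamp above 3 N and distance of tile from where it was at the start of the episode below 0.015 m and angle between tile's own z axis and vertical below 0.17 rad and linear speed of tile below 0.02 m/s and value of joint empty_clamp_lever below 0.15 rad); the robot touches nothing.
It fails at once if the empty clamp's lever is swung (past 0.5 rad) (value of joint empty_clamp_lever above 0.5 rad).
It fails at once if the tile is taken out of or knocked from its nest (moved over 25 mm) (distance of tile from where it was at the start of the episode above 0.025 m).
It also fails if it takes over 32 s, if anything falls off the work surface, if the arm or the gripper's body presses on something with over 40 N, if the wrist force passes 120 N, or if a joint passes its speed limit or range.

## Working session

There is one attempt and no reset: what is moved stays moved. The work goes in short steps, Python scripts to look and compute and a tool call to move; the robot and the scene stay as the last step left them, time stands still between calls to the robot, and variables do not carry over. Pictures are saved under pics/ and viewed, about 8 in all and at most 12, crops included, and the job is handed in when it is done.

Besides the shell and the picture viewer there is one more tool, called in YAML: its name, and indented under it one key for each argument. arm_command: Moves the arm, as the interface text tells. Shift numbers are shares of 0.03 m and turn numbers shares of 90 degrees, none past 1 either way. Its arguments: {"type":"object","properties":{"increments":{"type":"array"},"force":{"type":"number"}},"required":["increments"]}

```bash
mkdir -p pics; cat > h.py <<'E'
from workcell import *
import numpy as np, cv2
def snap(n,f):
    s=snapshot(n); cv2.imwrite('pics/'+f+'.png',s['color'][:,:,::-1]); np.savez('pics/'+f+'.npz',K=s['camera_matrix'],k1=s['k1'],T=s['world_to_cam'],c=s['color']); return s
def ray(d,u,v):
    K=np.array(d['K']);k1=float(d['k1']);T=np.array(d['T'])
    D=np.array([k1*1.,0,0,0,0])
    p=cv2.undistortPoints(np.array([[[u,v]]],float),K,D)[0,0]
    R=T[:3,:3]; return -R.T@T[:3,3], R.T@np.array([p[0],p[1],1])
def onz(d,u,v,z):
    o,r=ray(d,u,v); return o+r*(z-o[2])/r[2]
def proj(d,P):
    T=np.array(d['T']);p=T[:3,:3]@P+T[:3,3];s=p[:2]/p[2];s=s*(1+float(d['k1'])*(s@s));K=np.array(d['K']);return K[:2,:2]@s+K[:2,2]
E
python3 - <<'E'
from h import *
a=snap('top','top1');b=snap('scene','scene1')
print(read_state(),a['k1'],a['world_to_cam'],b['world_to_cam'])
E
```

```text
{'time': 0.1, 'joint_pos': array([-1.38762974e+00,  3.00412678e-01,  1.52151536e+00,  2.74098927e-05,
        1.32070577e+00, -6.65427064e-02]), 'dq': array([-0.00035478,  0.00019869, -0.00014282,  0.00192241, -0.00052298,
        0.0009748 ]), 'joint_torque': array([ 8.85029931e-04, -5.32644796e+01, -3.53282976e+01,  7.09212665e-02,
        2.35120731e-02, -6.67363543e-05]), 'tool_pos': array([ 0.13590891, -0.53270029,  0.20494618]), 'orientation': array([-3.14149693e+00,  1.03708633e-03, -1.32109378e+00]), 'contact_force': array([-0.7719581 ,  0.46039857,  0.50853491]), 'moment': array([ 0.00920429, -0.02669038,  0.03278338]), 'opening': 0.0935525291145938} 0.059513493100575056 [[ 1.64550507e-01 -9.86368600e-01  3.38602250e-04 -2.70255455e-01]
 [-9.66074361e-01 -1.61234187e-01 -2.01751993e-01  5.19121550e-01]
 [ 1.99056425e-01  3.28712777e-02 -9.79436582e-01  9.95438584e-01]
 [ 0.00000000e+00  0.00000000e+00  0.00000000e+00  1.00000000e+00]] [[ 0.78949038 -0.61355278 -0.01606001 -0.55079955]
 [-0.45532162 -0.56793867 -0.68565872  0.20879629]
 [ 0.41156672  0.54863344 -0.72774597  0.79472613]
 [ 0.          0.          0.          1.        ]]
```

View pics/top1.png

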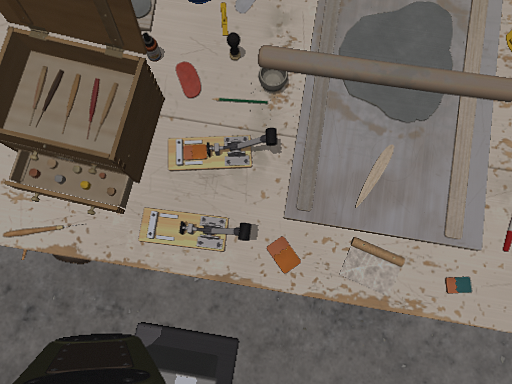

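View pics/scene1.png

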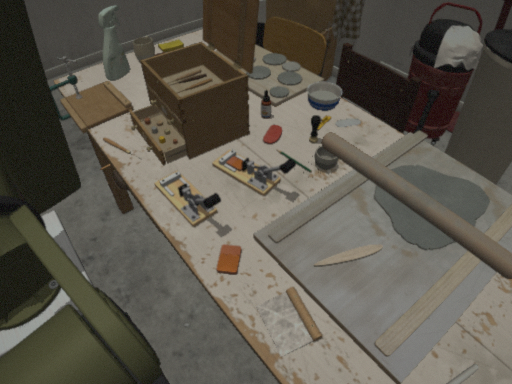

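The top view shows two clamps. The upper one has an orange tile at about (195,152) and its grip at (271,136). The lower one, with its grip at (245,232), has an empty nest. Next I measure the clamps on an enlarged crop.

```bash
python3 - <<'E'
from h import *
d=np.load('pics/top1.npz');c=d['c'][:,:,::-1]
cv2.imwrite('pics/crop1.png',cv2.resize(c[120:260,130:290],None,fx=5,fy=5,interpolation=cv2.INTER_CUBIC)[:600])
cv2.imwrite('pics/crop1.png',cv2.resize(c[125:255,130:290],None,fx=4.6,fy=4.6,interpolation=cv2.INTER_CUBIC))
hsv=cv2.cvtColor(c,cv2.COLOR_BGR2HSV)
print(hsv[168,200],hsv[245,180],hsv[190,200])
for nm,(u,v) in dict(TL=(168,137),TR=(250,135),BR=(253,167),BL=(170,171)).items(): print(nm,onz(d,u,v,.015))
print('grip',onz(d,271,136,.109)); print('grip2',onz(d,245,232,.109)); print(proj(d,np.array([.136,-.533,.2])))
E
```

```text
[ 17 115 159] [ 19 104 169] [ 16  35 155]
TL [0.65147001 0.0421518  0.015     ]
TR [ 0.6874063 -0.1424622  0.015    ]
BR [ 0.6137594  -0.16187326  0.015     ]
BL [0.57356622 0.02169268 0.015     ]
grip [ 0.66251608 -0.19270363  0.109     ]
grip2 [ 0.4546498  -0.17316425  0.109     ]
[427.29896228 454.52292207]
```

View pics/crop1.png

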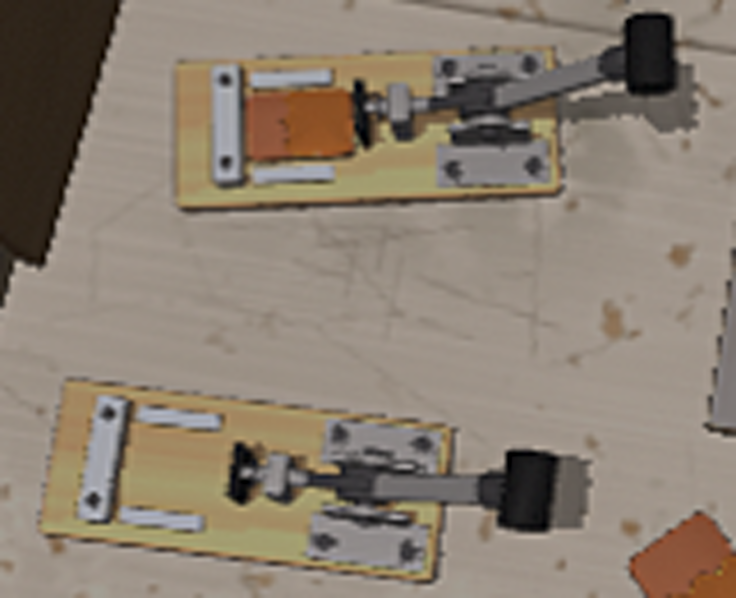

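```bash
cat >> h.py <<'E'
def tri(d1,p1,d2,p2):
    o1,r1=ray(d1,*p1);o2,r2=ray(d2,*p2)
    s=np.linalg.lstsq(np.c_[r1,-r2],o2-o1,rcond=None)[0]
    a=o1+s[0]*r1;b=o2+s[1]*r2;return (a+b)/2,np.linalg.norm(a-b)
E
python3 - <<'E'
from h import *
d=np.load('pics/top1.npz');e=np.load('pics/scene1.npz')
c=[onz(d,u/4.6+130-.4,v/4.6+125-.4,.015)[:2] for u,v in [(178,62),(556,47),(560,188),(180,206)]]
(ctr,sz,an)=cv2.minAreaRect(np.array(c,np.float32));ctr=np.mean(c,0)
ax=(c[0]+c[3]-c[1]-c[2]);ax/=np.linalg.norm(ax);print('ctr',ctr,sz,'ax',ax,np.arctan2(ax[1],ax[0]))
def W(x,z): return np.r_[ctr+ax*x,z]
for q in [0,.5,.873,1.45,2]: print(q,W(-.062+.1*np.sin(q-.873),.045+.1*np.cos(q-.873)))
g=W(-.062+.1*np.sin(-.873),.109);print('grip px pred',proj(d,g),proj(e,g))
def dark(f,u,v,w=16):
    im=f['c'][v-w:v+w,u-w:u+w].max(2);m=(im<45).astype(np.uint8)
    n,l,s,k=cv2.connectedComponentsWithStats(m);i=1+np.argmax(s[1:,4]);return k[i]+[u-w,v-w],s[i]
p1,s1=dark(d,271,136);p2,s2=dark(e,287,165,12);print(p1,s1,p2,s2,tri(d,p1,e,p2))
for u,v in [(163,97),(128,210),(245,60)]: print('box',onz(d,u,v,.15))
t=W(0.02,.02);print(proj(d,t))
E
```

```text
ctr [ 0.63263184 -0.05869279] (0.07395721226930618, 0.18849493563175201) ax [-0.20991173  0.97772034] 1.782281002946241
0 [ 0.66173107 -0.19423024  0.10925307]
0.5 [ 0.65329578 -0.15494063  0.13812383]
0.873 [ 0.64564637 -0.11931145  0.145     ]
1.45 [ 0.63419543 -0.06597562  0.1288103 ]
2 [ 0.62668865 -0.03101077  0.08793711]
grip px pred [271.65956273 136.46887524] [288.64128821 166.46141143]
[270.50543478 136.5326087 ] [  7   8  15  18 184] [287.54237288 165.60169492] [  5   6  16  14 118] (array([ 0.6604125 , -0.19182801,  0.11092316]), np.float64(0.00035550014153788387))
box [0.69446655 0.03626404 0.15      ]
box [0.45528164 0.05590056 0.15      ]
box [ 0.80212509 -0.11448645  0.15      ]
[200.77865229 151.62386526]
```

The clamp frame agrees with the known sizes: the base measures 74x188 mm, and the triangulated grip is within 3 mm of the prediction. I'll push with shut fingers from behind the grip, along −tool x. First I travel high to a spot behind the grip.

arm_command:
  increments: [-0.28, -0.96, 0, 0.024, 0, -0.28, -0.96, 0, 0, 0, -0.28, -0.96, 0, 0, 0, -0.28, -0.96, 0, 0, 0, -0.28, -0.96, 0, 0, 0, -0.28, -0.96, 0, 0, 0, -0.28, -0.96, 0, 0, 0, -0.28, -0.96, 0, 0, 0, -0.28, -0.96, 0, 0, 0, -0.28, -0.96, 0, 0, 0, -0.28, -0.96, 0, 0, 0, -0.28, -0.96, 0, 0, 0, -0.28, -0.96, 0, 0, 0, -0.28, -0.96, 0, 0, 0, -0.28, -0.96, 0, 0, 0, -0.28, -0.96, 0, 0, 0, -0.28, -0.96, 0, 0, 0, -0.28, -0.96, 0, 0, 0, -0.28, -0.96, 0, 0, 0, -0.28, -0.96, 0, 0, 0]

```text
time: 1.77
tool_pos: [0.6642, -0.2454, 0.205]
orientation: [3.141, 0.0, -1.359]
contact_force: [0.8, -0.5, -0.3]
opening: 0.0005
```

```bash
cat >> h.py <<'E'
def rel():
    s=read_state();p=s['tool_pos'];C=np.array([.6326,-.0587]);a=np.array([-.2099,.9777]);b=np.array([-.9777,-.2099])
    print('t',s['time'],'clamp x,y,z mm',np.round(1000*np.r_[(p[:2]-C)@a,(p[:2]-C)@b,p[2]],1),'yaw',s['orientation'],'F',s['contact_force'],'op',s['opening'])
E
python3 - <<'E'
from h import *
rel();snap('scene','scene2')
E
```

```text
t 1.7667 clamp x,y,z mm [-189.2    8.3  205. ] yaw [ 3.14090785e+00  4.93494981e-04 -1.35863167e+00] F [ 0.82275012 -0.53556538 -0.32119316] op 0.0004537103063264721
```

View pics/scene2.png

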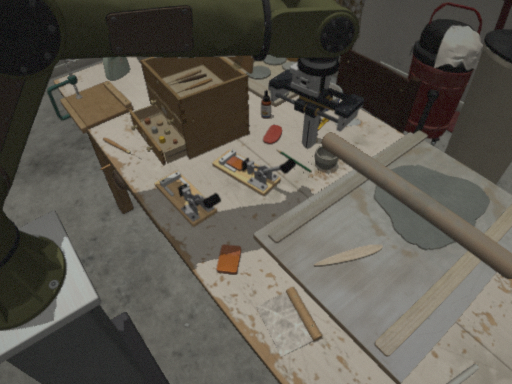

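The arm is high and clear of both clamps, with the fingers behind the grip. Next I centre and descend.

arm_command:
  increments: [0, -0.2, 0, 0, 0, 0, 0, 0.75, 0, 0, 0, 0, 0.75, 0, 0, 0, 0, 0.75, 0, 0, 0, 0, 0.75, 0, 0, 0, 0, 0.75, 0, 0, 0, 0, 0, 0, 0]

```text
time: 2.4
tool_pos: [0.6665, -0.2451, 0.0878]
orientation: [3.135, 0.004, -1.36]
contact_force: [0.3, -0.9, -0.5]
opening: 0.0007
```

```bash
python3 -c "
from h import *
rel()"
```

```text
t 2.4 clamp x,y,z mm [-189.4    5.9   87.8] yaw [ 3.13531481  0.0042962  -1.35957853] F [ 0.29648233 -0.86733856 -0.53876487] op 0.0006899976910733354
```

arm_command:
  increments: [-0.45, -0.2, 0, 0, 0, -0.45, 0, 0, 0, 0, -0.4, 0, -0.35, 0, 0, -0.4, 0, -0.3, 0, 0, -0.4, 0, -0.3, 0, 0, 0, 0, 0, 0, 0]

```text
time: 2.9
tool_pos: [0.6627, -0.1813, 0.1264]
orientation: [-3.137, -0.004, -1.358]
contact_force: [1.0, -7.7, 5.8]
opening: 0.0002
```

```bash
python3 -c "
from h import *
rel();snap('scene','s3')
c=cv2.imread('pics/s3.png')[110:250,130:350];cv2.imwrite('pics/s3c.png',cv2.resize(c,None,fx=3,fy=3))"
```

```text
t 2.9 clamp x,y,z mm [-126.2   -3.7  126.4] yaw [-3.13682451 -0.00387498 -1.35751793] F [ 1.03280959 -7.65630343  5.84662741] op 0.00016322016354975734
```

View pics/s3c.png

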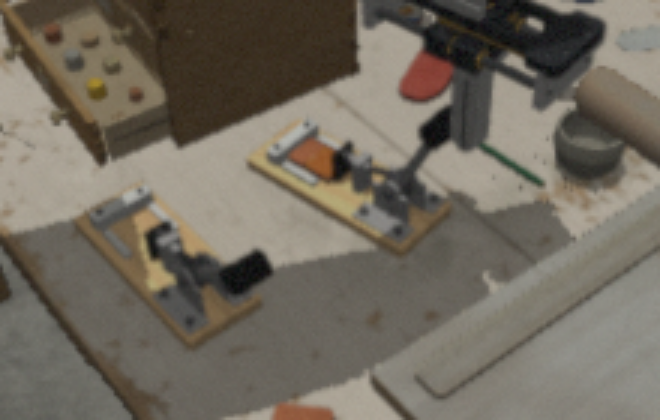

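The lever is moving: the finger is behind the grip, at about (437,125) in the crop, and the other clamp is untouched. I keep pushing past the high point.

arm_command:
  increments: [-0.45, 0.1, 0, 0, 0, -0.45, 0, 0, 0, 0, -0.45, 0, 0, 0, 0, -0.45, 0, 0.05, 0, 0, -0.45, 0, 0.1, 0, 0, -0.45, 0, 0.1, 0, 0, -0.45, 0, 0.1, 0, 0, 0, 0, 0, 0, 0, 0, 0, 0, 0, 0]

```text
time: 3.7
tool_pos: [0.6385, -0.0896, 0.1106]
orientation: [3.141, 0.001, -1.357]
contact_force: [-0.1, 0.2, -0.1]
opening: 0.0004
```

```bash
python3 -c "
from h import *
rel();snap('scene','s4')
c=cv2.imread('pics/s4.png')[110:250,130:350];cv2.imwrite('pics/s4c.png',cv2.resize(c,None,fx=3,fy=3))"
```

```text
t 3.7 clamp x,y,z mm [-31.4   0.7 110.6] yaw [ 3.14065851e+00  8.01339808e-04 -1.35739835e+00] F [-0.11162018  0.23829277 -0.110681  ] op 0.0003782405820810434
```

View pics/s4c.png

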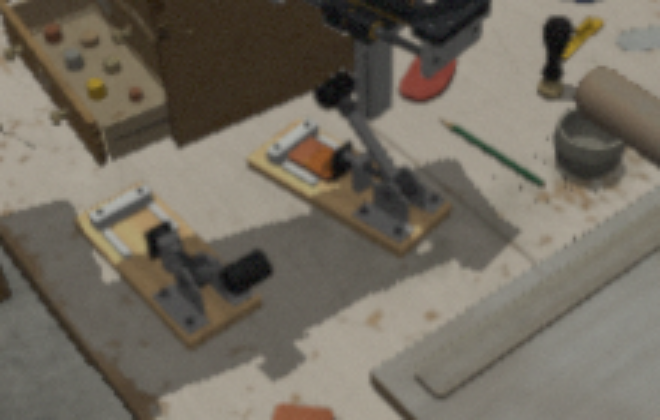

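The lever is past upright, with the grip at about (335,90) in the crop, and the force is near zero. I nudge it a little further and look again.

arm_command:
  increments: [-0.4, 0, 0, 0, 0, -0.4, 0, 0, 0, 0, 0, 0, 0, 0, 0, 0, 0, 0, 0, 0, 0, 0, 0, 0, 0, 0, 0, 0, 0, 0]

```text
time: 4.25
tool_pos: [0.6338, -0.0674, 0.111]
orientation: [-3.141, -0.0, -1.359]
contact_force: [-0.5, 0.6, 0.4]
opening: 0.0006
```

```bash
python3 -c "
from h import *
rel();d=snap('scene','s5');d=np.load('pics/s5.npz')
for q in [1.3,1.45,1.6,1.8,2]:
  x=-.062+.1*np.sin(q-.873);print(q,proj(d,np.array([.6326-.2099*x,-.0587+.9777*x,.045+.1*np.cos(q-.873)])))
c=cv2.imread('pics/s5.png')[110:250,130:350];cv2.imwrite('pics/s5c.png',cv2.resize(c,None,fx=3,fy=3))"
```

```text
t 4.25 clamp x,y,z mm [ -8.7   0.7 111. ] yaw [-3.14145690e+00 -6.43430563e-05 -1.35890667e+00] F [-0.46071177  0.64277941  0.43292525] op 0.0006140092814765164
1.3 [251.0479721  138.31815022]
1.45 [247.1397064  138.51032512]
1.6 [243.70806899 139.46125955]
1.8 [239.98297029 141.81840021]
2 [237.32026411 145.27190036]
```

View pics/s5c.png

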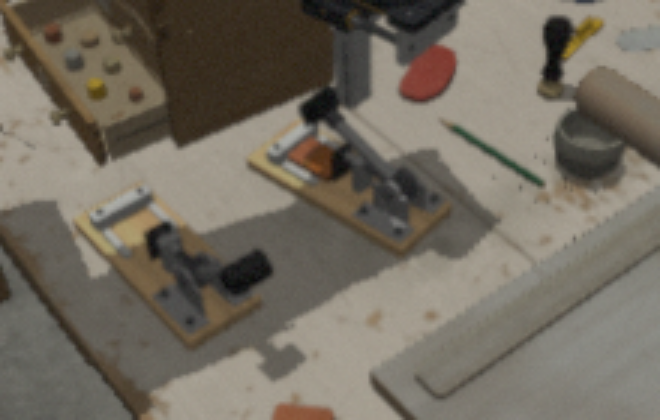

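The grip is now at crop (320,104), which is full-frame (236.7,144.7). The prediction for q = 2.0 is (237.3,145.3), so the clamp is closed. Next I retreat straight up.

arm_command:
  increments: [0.3, 0, -0.8, 0, 0, 0.3, 0, -0.8, 0, 0, 0, 0, -0.8, 0, 0, 0, 0, -0.8, 0, 0, 0, 0, -0.8, 0, 0, 0.8, 0, 0, 0, 0, 0.8, 0, 0, 0, 0, 0.8, 0, 0, 0, 0, 0.8, 0, 0, 0, 0, 0.8, 0, 0, 0, 0, 0.8, 0, 0, 0, 0, 0, 0, 0, 0, 0, 0, 0, 0, 0, 0, 0, 0, 0, 0, 0, 0, 0, 0, 0, 0, 0, 0, 0, 0, 0]

```text
time: 5.63
tool_pos: [0.6679, -0.2246, 0.2313]
orientation: [-3.141, -0.0, -1.358]
contact_force: [1.2, -0.6, -0.0]
opening: 0.0004
```

```bash
python3 -c "
from h import *
rel();snap('scene','s6')
c=cv2.imread('pics/s6.png')[110:250,130:350];cv2.imwrite('pics/s6c.png',cv2.resize(c,None,fx=3,fy=3))"
```

```text
t 5.6333 clamp x,y,z mm [-169.6    0.3  231.3] yaw [-3.14128790e+00 -1.29688783e-04 -1.35769748e+00] F [ 1.23847226 -0.58546196 -0.03398316] op 0.00044436265418535607
```

View pics/s6c.png

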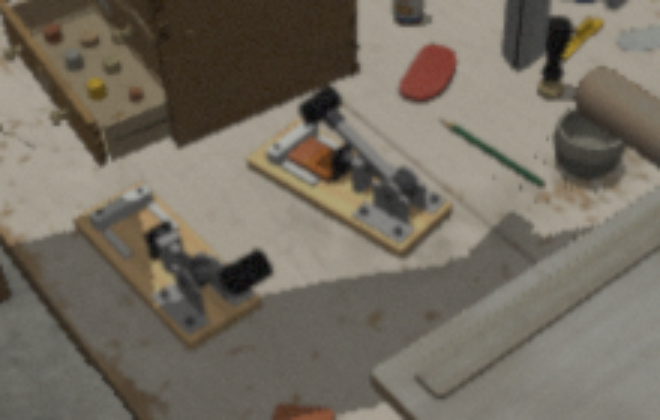

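The loaded lever stays closed, with its grip still at crop (320,104). The tile lies flat in the nest against the fence, the empty clamp's lever is open, and the robot is clear.

```bash
python3 -c "
from workcell import *
print(close_job())"
```

```text
the job is handed in; nothing more can be done
None
```

I pushed the loaded clamp's lever over its high point from behind the grip with shut fingers. It snapped closed, and I backed the arm off and handed in the job at about 5.6 s.

- **Loaded lever:** in the last picture the grip stayed where q = 2.0 predicts, within about 1 px, with the robot clear.
- **Tile:** it lies flat in its nest at the fence. I judged that by eye and did not measure how far it moved. The clamping force can't be read from here, so the grip above 3 N is inferred from the closed lever.
- **Empty clamp:** its lever is still open and was never touched.
- **Robot:** the wrist force was about 1 N, the same as sensor noise, and the highest reading I saw while pushing was about 10 N.

No check failed or disagreed. The only deviation was that the fingers ran up to about 8 mm off the clamp's centre line during the approach, and I corrected that along the way.

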